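Reverse a gauge blade in a spring clip and sheathe it nose first

ROBOT

A 6-joint arm with a two-finger parallel gripper is mounted at the origin on a cart in front of the work surface, level with it; the furniture and walls round the work are solid. World frame = base frame: x ahead of the robot, y to its left, z up, the work surface at z = 0. Lengths are in m, angles in rad, forces in N, time in s.
With the tool pointing down it reaches from about 0.425 to 0.925 m from the base axis. Payload 12.5 kg.
Tool frame: the origin (TCP) lies midway between the tips of the shut fingers; the grasp point (between the pads) lies 19 mm behind it; z points along the fingers, x is the direction in which the jaws open and shut, and the axes are right-handed (so a half turn about z gives the same grasp; the last joint's range is limited). The gripper opens to 85 mm and grips with 20 to 120 N. Pads are 22 mm wide; open, the fingers measure 114 mm over their backs; the gripper's body (76 mm by 85 mm) begins 54 mm behind the grasp point. The pads swing forward as they close: fully open they stand 13 mm farther back than shut.
Start: joints at [-1.331, 0.491, 1.559, -0, 1.092, -0.106], TCP at [0.212, -0.588, 0.198] pointing down, gripper open.
Joint ranges: [-3.1, 3.1], [-0.84, 2.19], [0.05, 2.79], [-1.13, 4.28], [0.06, 2.93], [-2.69, 2.69]. Speed limits (rad/s): [2.22, 2.22, 2.79, 3.14, 3.14, 3.14].

INTERFACE

Orientations are given as a unit quaternion [x, y, z, w].
In Python, from workcell import env gives the robot as it stands.
- The arm moves only by the tool step_arm, never from a script. Its argument "rows" is a list of rows, each a list of 7 numbers: the turn, a rotation vector about the world's x, y, z each as a share of 360 degrees, from -1 to 1, then the shift along the world's x, y, z each as a share of 0.4 m, from -1 to 1, then the finger opening in mm, from 0 to 85.4. A call has 1 to 10 rows; each row is the pose to reach, as a shift and turn from the pose commanded when the call began, turning the shorter way round; what a row does not reach only later rows make up. A row lasts 1/8 s, in which the tool goes at most 62.5 mm and 10.7 degrees, less where a joint would pass 70% of its speed; a pose out of reach is approached as far as the arm can. A call with a number of a shift or a turn outside -1 to 1 is refused whole. A call with a gripper value outside its range is refused whole. The fingers move at their own pace and stop on an object; "newtons" is the grip in N (left out, the last holds). Time passes only in rows, so rows that repeat a pose let the fingers close. It gives the time, the measured TCP pose, the force and the opening at its end, in the units of the state.
- env.get_state(): the state, without advancing time (a new reading comes with each control period).
- env.grab_frame(name): name is "side" or "top" or "wrist"; returns the picture (480x640x3 uint8, red, green, blue); there is no depth.
- env.get_calibration(name): a dict with "fov_y" (degrees; the focal length in pixels is half the picture's height over the tangent of half this angle, whatever the lens; pixels are square), "cx", "cy" (the principal point, pixels), "k1" (the pictures are not rectified: a ray, as slopes to the right and down, at radius r is drawn at 1 + k1 r^2 times it, then the intrinsics apply), "T" (4x4, takes a point from camera to world coordinates); the wrist camera has in their place "tool_from_camera" (4x4, takes a point from camera to tool coordinates, whose origin is the TCP and whose axes are the tool frame's). Camera axes: x right, y up, looking along -z (the intrinsics and any distortion apply to the point x, -y, -z); pixel columns grow to the right and rows downward; lengths in m; the calibration is good to about 2 mm. A picture is of the moment at which its call begins: read the wrist's pose just before it. get_calibration takes no time and is no camera call.
- env.job_done(): hands the job in, once; it reports no verdict.
Trained networks look in the newest picture that a camera, given by its name, has taken for a name from the list of things; names that differ only in an ending like _2 or _b are one class to them, and where a whole thing is asked for, a point or a joint stands for the part that bears it (a point fixed in the world has none). Each returns a list of dicts, best first, with "p" (0 to 1); they miss things now and then, are a little off and sometimes report something else, mostly with a low value. They report only what shows in the picture. A call takes as long as a camera call.
- env.find_in(query, camera): "extent" ([centre column, centre row, width, height] in pixels, round what is visible of it).
- env.spot_point(query, camera): "at" ([column, row] in pixels: a listed point, or the origin of a listed thing).
The state is a dict: "t": time; "joints": joint angles; "joint_vel": joint speeds; "effort": joint torques, N m; "tcp_pos": TCP position; "tool_rot": TCP orientation; "ft_force": force on the tool from outside, world axes, zero at the start; "torque": the same for the moment, N m; "grip_width": opening from 0.0 (shut) to 1.0 (fully open).
Only numpy, scipy, OpenCV 4.12 (cv2) and the standard library are available. Lean on these libraries where they do the work, as an engineer would, in place of code of your own. Each camera call takes 0.05 s, during which the arm holds its last target. There are 200 camera calls.

TASK

Slide the thin gauge blade along its block, without lifting it, until its round nose sticks out about 50 mm over the block's edge, pinch it there and lay its middle in the fixed spring clip, pushed in against the clip's back. Let go, take the blade again by its square tail on the other side of the clip, draw it out, and slide it nose first into the roofed sheath until it is fully home against the stop, then let go. Do not drop the blade on the worktop, and leave the black mount, the small steel block and the steel sample where they stand.

Things in the scene. Friction and masses are not known exactly. Their poses are not given: they have to be found in the camera images.
- riser: fixed dark steel block, 80 (x) x 190 (y) x 45 mm high; origin under its centre; flat top at z = 45 mm. The blade lies on it along y between two low steel rails (3 mm high, flush with the blade's top, 29 mm apart, from y = -91 to -6 mm). The front edge, over which the blade is to be pushed, is the -y end at y = -95 mm
- riser_edge (a point): middle of the top of the riser's front (-y) edge; axes as the riser's; -y points outward over free space, 45 mm above the worktop
- blade: loose flat steel gauge blade, 24 (x) x 150 (y) x 3 (z) mm, 60 g; origin at the centre of its underside; -y points to the round nose (semicircle, radius 12 mm), +y to the square tail with a small slot (8 x 12 mm). It starts with its nose 5 to 20 mm short of the riser's front edge
- blade_center (a point): centre of the blade, half-way up its 3 mm; axes as the blade's
- blade_nose (a point): extreme tip of the round nose, half-way up, 75 mm from the centre
- blade_tail (a point): middle of the square tail end, half-way up, 75 mm from the centre
- clip: fixed spring clip on an 80 x 80 mm foot, 90 mm high; origin under the foot. A steel anvil 36 mm wide along y, its top level at z = 72 mm, and over it a sprung leaf hinged at the back (+x). The mouth opens to -x. A blade lying along the clip's y is pushed in level towards +x, lifts the leaf and stops against the back. Free space beside it on both sides (+y and -y)
- clip_seat (a point): where the blade's centre lies when in the clip (73.5 mm up, 1.5 mm above the anvil); axes as the clip's: +x into the clip, y along the held blade. The back stop is 13.5 mm behind this point (+x); the flared mouth starts 35 mm in front and is open about 10 mm above and 7 mm below the anvil's level there
- clip_leaf (a joint): angle of the clip's leaf: 0 empty, about 0.08 rad with the blade under it; springs shut with about 3 N on the blade; pushing in or drawing out takes up to about 15 N
- sheath: fixed aluminium stand with a flat roofed pocket, foot 80 x 120 mm and 8 mm high (10 mm past the mouth), 61 mm high in all; origin under its centre. Floor level at z = 45 mm, 60 mm wide; pocket 32 mm wide, 10 mm high inside; mouth at the +y end, walls flared and no roof over the first 24 mm. Free space outside the mouth
- sheath_mouth (a point): middle of the mouth, on the floor's edge (z = 45 mm); axes as the sheath's: -y points into the pocket
- sheath_stop (a point): the stop at the pocket's end, 85 mm inside the mouth, 1.5 mm above the floor: where the nose tip lies when the blade is home (65 mm of the tail then stick out)
- mount: bystander: black resin mount, 30 mm across, 16 mm high; origin under its centre
- block: bystander: small steel block, 38 x 60 x 13 mm; origin under its centre
- steel_sample_4: bystander: steel cylinder 40 mm across, 24 mm high; origin under its centre

How it is judged:
By the outcome, as a careful person would: the job done as asked, in the order asked, and still so for the second after the job is handed in, with the robot touching nothing.
It also fails if it takes over 69 s, if anything falls off the work surface, if the arm or the gripper's body presses on something with over 40 N, if the wrist force passes 120 N, or if a joint passes its speed limit or range.

## Working session

There is one attempt and no reset: what is moved stays moved. The work goes in short steps, Python scripts to look and compute and a tool call to move; the robot and the scene stay as the last step left them, time stands still between calls to the robot, and variables do not carry over. Pictures are saved under pics/ and viewed, about 8 in all and at most 12, crops included, and the job is handed in when it is done.

Besides the shell and the picture viewer there is one more tool, called after ">>>" as a command line: name --pt "numbers of a row" for each row, then --argument value for the rest. step_arm: Moves the arm, as the interface text tells. Shift numbers are shares of 0.4 m and turn numbers shares of 360 degrees, none past 1 either way. Its arguments: {"type":"object","properties":{"rows":{"type":"array","items":{"type":"array","items":{"type":"number"}}},"newtons":{"type":"number"}},"required":["rows"]}

```bash
mkdir -p pics; ls
cat > h.py <<'E'
import numpy as np, cv2
from scipy.spatial.transform import Rotation as R
from workcell import env
def cam(name):
    c=env.get_calibration(name); s=env.get_state()
    if 'T' in c: T=np.array(c['T'])
    else:
        W=np.eye(4);W[:3,:3]=R.from_quat(s['tool_rot']).as_matrix();W[:3,3]=s['tcp_pos'];T=W@np.array(c['tool_from_camera'])
    return c,T
def K(c):
    f=240/np.tan(np.radians(c['fov_y'])/2); return np.array([[f,0,c['cx']],[0,f,c['cy']],[0,0,1.]]),np.array([c['k1'],0,0,0,0.])
def ray_z(c,T,px,z):
    k,d=K(c);u=cv2.undistortPointsIter(np.array([[px]],float),k,d,None,None,(3,100,1e-10))[0,0]
    v=T[:3,:3]@np.array([u[0],-u[1],-1]);o=T[:3,3];return o+v*(z-o[2])/v[2]
def proj(c,T,P):
    k,d=K(c);p=np.linalg.inv(T)@np.append(P,1);p=p[:3]*[1,-1,-1]
    return cv2.projectPoints(p.reshape(1,3),np.zeros(3),np.zeros(3),k,d)[0].ravel()
def shot(name,f):
    ct=cam(name);im=env.grab_frame(name);cv2.imwrite('pics/'+f+'.png',im[:,:,::-1]);return ct
Z=dict(riser=0,riser_edge=.045,blade_center=.0465,blade_nose=.0465,blade_tail=.0465,clip=0,clip_seat=.0735,sheath=0,sheath_mouth=.045,sheath_stop=.0465,mount=0,block=0,steel_sample_4=0)
E
python3 - <<'E'
from h import *
for n in ['top','side']:
    c,T=shot(n,n+'0');print(n,T[:3,3].round(3))
    for q in Z:
        r=env.spot_point(q,n)
        for x in r[:2]: print(q,round(x['p'],2),np.round(x['at'],0),ray_z(c,T,x['at'],Z[q])[:2].round(4))
print(env.get_state())
a=cv2.imread('pics/top0.png')
E
```

```text
pics
top [ 0.264 -0.045  1.345]
riser 0.69 [177. 264.] [0.4869 0.2577]
riser 0.18 [210. 264.] [0.4812 0.1843]
riser_edge 0.88 [217. 265.] [0.4713 0.1601]
blade_center 0.68 [181. 257.] [0.4953 0.2384]
blade_nose 0.93 [206. 266.] [0.4713 0.1833]
blade_tail 0.97 [143. 259.] [0.4962 0.3222]
blade_tail 0.4 [344. 176.] [ 0.6535 -0.1362]
clip 0.78 [315. 242.] [ 0.5138 -0.06  ]
clip_seat 0.6 [314. 237.] [ 0.5117 -0.0567]
sheath 0.89 [464. 234.] [ 0.5064 -0.402 ]
sheath 0.35 [314. 242.] [ 0.5156 -0.0583]
sheath_mouth 0.64 [444. 238.] [ 0.4935 -0.3449]
sheath_stop 0.75 [482. 232.] [ 0.4992 -0.4302]
mount 0.48 [250. 293.] [0.4088 0.0949]
block 0.81 [376. 296.] [ 0.3812 -0.1874]
block 0.15 [216. 262.] [0.4854 0.1694]
steel_sample_4 0.62 [343. 175.] [ 0.6706 -0.1372]
side [0.146 0.987 0.996]
riser 0.68 [290. 339.] [0.4896 0.2631]
riser_edge 0.8 [312. 298.] [0.4716 0.1619]
blade_center 0.68 [290. 323.] [0.4904 0.254 ]
blade_nose 0.68 [306. 301.] [0.4799 0.1764]
blade_nose 0.48 [322. 226.] [ 0.5392 -0.1016]
blade_tail 0.88 [274. 348.] [0.4971 0.3309]
blade_tail 0.51 [285. 218.] [ 0.6535 -0.1038]
cl
[... 370 characters left out ...]
[286. 217.] [ 0.6778 -0.1615]
{'t': 1.4, 'joints': array([-1.33059185e+00,  4.90896519e-01,  1.55891710e+00, -2.98388520e-06,
        1.09167374e+00, -1.05632595e-01]), 'joint_vel': array([-0.00113949, -0.00076826,  0.00046054,  0.00041676,  0.0005109 ,
       -0.00037274]), 'effort': array([ 9.62521028e-06, -6.18273425e+01, -2.61843252e+01, -1.06421678e-04,
        3.97581689e-04, -2.34169403e-05]), 'tcp_pos': array([ 0.2118709 , -0.58801169,  0.19812321]), 'tool_rot': array([ 8.18225396e-01, -5.74897555e-01,  3.87744345e-05,  3.56366875e-05]), 'ft_force': array([-0.23990847, -0.29994326,  0.5775331 ]), 'torque': array([0.03235032, 0.00627969, 0.00323368]), 'grip_width': 0.9964089005597573}
```

Run:
```python
import cv2
a=cv2.imread('pics/top0.png')[150:330,100:520]
b=cv2.imread('pics/side0.png')[140:380,230:430]
cv2.imwrite('pics/v1.png',cv2.resize(a,(798,342),interpolation=cv2.INTER_CUBIC))
cv2.imwrite('pics/v2.png',cv2.resize(b,(500,600),interpolation=cv2.INTER_CUBIC))
```

```text
(no output)
```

View pics/v1.png

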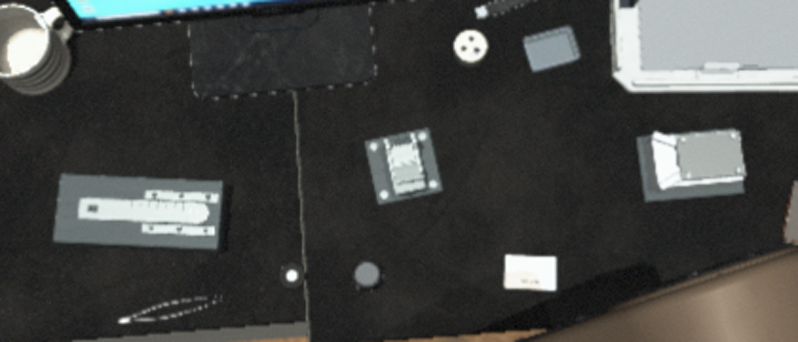

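Run:
```python
from h import *
c=env.get_calibration('wrist');print({k:(np.round(v,3) if k=='tool_from_camera' else v) for k,v in c.items()})
```

```text
{'fov_y': 59.886680031851505, 'cx': 318.2151928419217, 'cy': 246.3698717717193, 'k1': -0.09754012242036963, 'tool_from_camera': array([[ 1.   , -0.001,  0.   ,  0.001],
       [-0.001, -0.963, -0.27 , -0.068],
       [ 0.   ,  0.27 , -0.963, -0.176],
       [ 0.   ,  0.   ,  0.   ,  1.   ]])}
```

>>> step_arm --pt "0 0 0.208 0.7 0.52 0.05 85" --pt "0 0 0.208 0.7 0.52 0.05 85" --pt "0 0 0.208 0.7 0.52 0.05 40" --pt "0 0 0.208 0.7 0.52 0.05 40" --pt "0 0 0.208 0.7 0.52 0.05 40" --pt "0 0 0.208 0.7 0.52 0.05 0" --pt "0 0 0.208 0.7 0.52 0.05 0" --pt "0 0 0.208 0.7 0.52 0.05 0" --pt "0 0 0.208 0.7 0.52 0.05 0" --pt "0 0 0.208 0.7 0.52 0.05 0"

```text
t: 2.65
tcp_pos: [0.4915, -0.3804, 0.2182]
tool_rot: [0.999, 0.039, 0.0, 0.0]
ft_force: [0.6, -0.3, -0.4]
grip_width: 0.002
```

```bash
cat >> h.py <<'E'
def look(f,qs,name='wrist'):
    s=env.get_state();print('tcp',s['tcp_pos'].round(4),'yaw',R.from_quat(s['tool_rot']).as_matrix()[:2,0].round(3),'t',s['t'])
    c,T=shot(name,f);out={}
    for q in qs:
        for x in env.spot_point(q,name)[:1]: out[q]=ray_z(c,T,x['at'],Z[q]);print(q,round(x['p'],2),np.round(x['at'],1),out[q].round(4))
    return c,T,out
E
python3 - <<'E'
from h import *
look('sheath',['sheath','sheath_mouth','sheath_stop','clip','clip_seat'])
E
```

```text
tcp [ 0.4915 -0.3804  0.2182] yaw [0.997 0.079] t 2.65
sheath 0.84 [326.7 223.5] [ 0.5006 -0.3996  0.    ]
sheath_mouth 0.84 [330.2 176.6] [ 0.4984 -0.3496  0.045 ]
sheath_stop 0.94 [323.5 273.5] [ 0.4998 -0.4346  0.0465]
```

View pics/sheath.png

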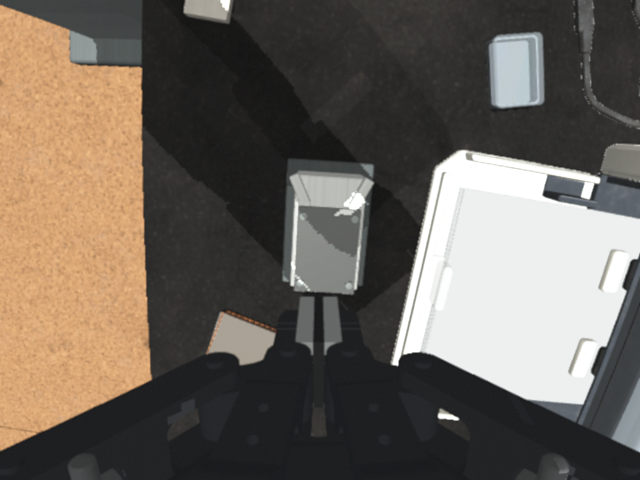

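Run:
```python
from h import *
c,T=cam('wrist')
for n,p,z in [('footL',(288,159.5),.008),('footR',(375,163.5),.008),('roofBL',(293,291),.061),('roofBR',(355,293.5),.061),('roofFR',(365,207),.061),('roofFL',(300,205),.061)]:print(n,ray_z(c,T,p,z).round(4))
im=cv2.imread('pics/sheath.png')[140:310,270:390]
cv2.imwrite('pics/sheathc.png',cv2.resize(im,None,fx=3.5,fy=3.5,interpolation=cv2.INTER_CUBIC))
```

```text
footL [ 0.4602 -0.3408  0.008 ]
footR [ 0.5399 -0.3378  0.008 ]
roofBL [ 0.475  -0.4471  0.061 ]
roofBR [ 0.5282 -0.4451  0.061 ]
roofFR [ 0.5283 -0.3697  0.061 ]
roofFL [ 0.4757 -0.3724  0.061 ]
```

View pics/sheathc.png

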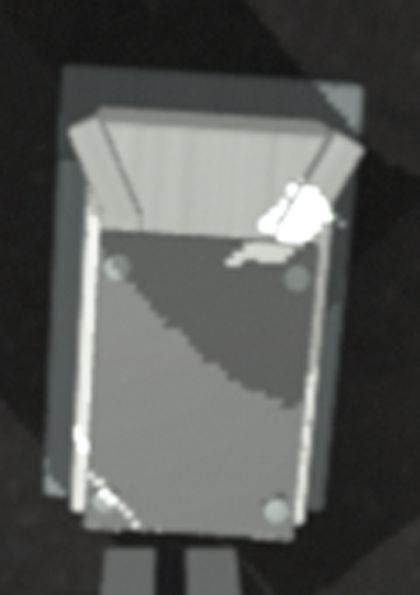

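>>> step_arm --pt "0 0 0 0.0 0.8 0.05 0" --pt "0 0 0 0.0 0.8 0.05 0" --pt "0 0 0 0.0 0.8 0.05 0" --pt "0 0 0 0.0 0.8 0.05 0" --pt "0 0 0 0.0 0.8 0.05 0" --pt "0 0 0 0.0 0.8 0.05 0" --pt "0 0 0 0.0 0.8 0.05 0" --pt "0 0 0 0.0 0.8 0.05 0"

```text
t: 3.95
tcp_pos: [0.492, -0.0611, 0.238]
tool_rot: [0.999, 0.04, -0.0, 0.0]
ft_force: [0.3, -0.1, 0.5]
grip_width: 0.001
```

Run:
```python
from h import *
c,T,o=look('clip',['clip','clip_seat'])
x,y=map(int,proj(c,T,np.array([.514,-.058,.07])))
im=cv2.imread('pics/clip.png');x0,y0=max(x-70,0),max(y-60,0);print(x0,y0)
cv2.imwrite('pics/clipc.png',cv2.resize(im[y0:y0+120,x0:x0+140],None,fx=5,fy=5,interpolation=cv2.INTER_CUBIC))
```

```text
tcp [ 0.492  -0.0611  0.238 ] yaw [0.997 0.081] t 3.95
clip 0.85 [342.7 197.7] [ 0.5155 -0.057   0.    ]
clip_seat 0.77 [349.7 208. ] [ 0.5169 -0.0539  0.0735]
275 151
```

View pics/clipc.png

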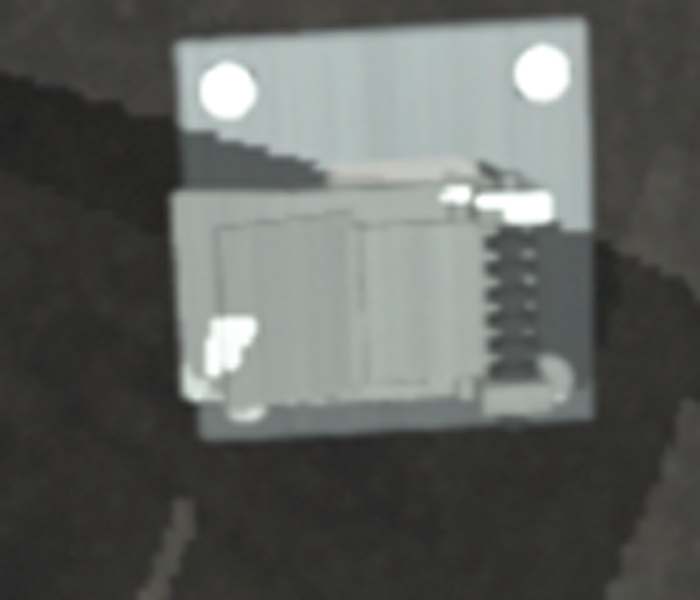

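Run:
```python
from h import *
c,T=cam('wrist')
P=lambda a,z:ray_z(c,T,(275+a[0]/5-.4,151+a[1]/5-.4),z)[:2]
f=[P(a,.008) for a in [(175,42),(587,18),(593,418),(200,440)]];f=np.array(f);print(f.round(4),f.mean(0).round(4))
for i in range(4):
    d=f[(i+1)%4]-f[i];print(np.linalg.norm(d).round(4),np.degrees(np.arctan2(d[1],d[0])).round(1))
for a,z in [((172,192),.065),((185,398),.065),((215,228),.082),((230,400),.082),((483,222),.082),((480,388),.085)]:print(a,z,P(a,z).round(4))
```

```text
[[ 0.4796 -0.021 ]
 [ 0.558  -0.0098]
 [ 0.569  -0.0883]
 [ 0.4905 -0.0992]] [ 0.5243 -0.0546]
0.0792 8.1
0.0792 -82.0
0.0792 -172.0
0.079 98.0
(172, 192) 0.065 [ 0.4818 -0.042 ]
(185, 398) 0.065 [ 0.4867 -0.0772]
(215, 228) 0.082 [ 0.4893 -0.0448]
(230, 400) 0.082 [ 0.4941 -0.0729]
(483, 222) 0.082 [ 0.5321 -0.0403]
(480, 388) 0.085 [ 0.5342 -0.0668]
```

>>> step_arm --pt "0 0 -0.025 -0.01 0.7 0.0 0" --pt "0 0 -0.025 -0.01 0.7 0.0 0" --pt "0 0 -0.025 -0.01 0.7 0.0 0" --pt "0 0 -0.025 -0.01 0.7 0.0 0" --pt "0 0 -0.025 -0.01 0.7 0.0 0" --pt "0 0 -0.025 -0.01 0.7 0.0 0" --pt "0 0 -0.025 -0.01 0.7 0.0 0"

```text
t: 4.97
tcp_pos: [0.488, 0.219, 0.2379]
tool_rot: [0.999, -0.038, -0.0, 0.0]
ft_force: [-0.1, -0.3, -0.3]
grip_width: 0.004
```

Run:
```python
from h import *
c,T,o=look('riser',['riser','riser_edge','blade_center','blade_nose','blade_tail'])
x,y=map(int,proj(c,T,np.array([.485,.24,.045])))
im=cv2.imread('pics/riser.png');x0,y0=max(x-75,0),max(y-120,0);print(x0,y0)
cv2.imwrite('pics/riserc.png',cv2.resize(im[y0:y0+200,x0:x0+150],None,fx=3,fy=3,interpolation=cv2.INTER_CUBIC))
```

```text
tcp [0.488  0.219  0.2379] yaw [ 0.997 -0.076] t 4.975
riser_edge 0.73 [311.3 267.5] [0.4768 0.1634 0.045 ]
blade_center 0.73 [313.  176.6] [0.485  0.2474 0.0465]
blade_nose 0.59 [312.4 254.6] [0.4788 0.1763 0.0465]
blade_tail 0.7 [319.4  84.9] [0.4963 0.3236 0.0465]
238 64
```

View pics/riserc.png

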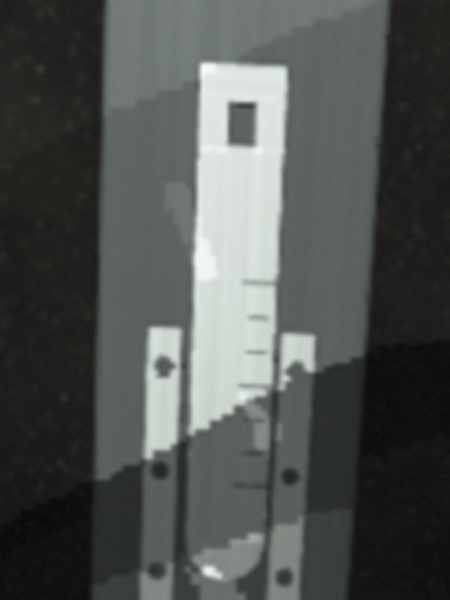

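Run:
```python
from h import *
c,T=cam('wrist')
P=lambda a,z:ray_z(c,T,(238+a[0]/3-.33,64+a[1]/3-.33),z)[:2]
A=lambda a,b:(lambda d:np.degrees(np.arctan2(-d[0],d[1])).round(2))(a-b)
tl,tr,n=P((201,64),.048),P((288,67),.048),P((223,581),.048)
print(tl,tr,n,(tl+tr)/2,A((tl+tr)/2,n))
for n,a,b,z in [('riserL',(107,10),(93,590),.045),('riserR',(388,10),(350,590),.045),('railLo',(149,327),(140,590),.048),('railLi',(181,327),(172,590),.048),('railRo',(316,335),(300,590),.048),('railRi',(283,333),(268,590),.048),('bladeL',(201,66),(186,540),.048),('bladeR',(288,68),(267,500),.048)]:
    a,b=P(a,z),P(b,z);print(n,a.round(4),b.round(4),A(a,b))
```

```text
[0.48423548 0.32461913] [0.50831097 0.32198774] [0.47843434 0.1743126 ] [0.49627322 0.32330343] -6.83
riserL [0.4592 0.3416] [0.4379 0.1735] -7.24
riserR [0.5373 0.3357] [0.5173 0.1675] -6.78
railLo [0.4631 0.2529] [0.4528 0.1734] -7.41
railLi [0.4724 0.2522] [0.4626 0.1726] -7.03
railRo [0.5114 0.2469] [0.5018 0.1696] -7.08
railRi [0.5018 0.2482] [0.492  0.1704] -7.22
bladeL [0.4842 0.3241] [0.4683 0.1881] -6.68
bladeR [0.5083 0.3217] [0.4937 0.1987] -6.78
```

>>> step_arm --pt "0 0 -0.007 0.029 0.325 -0.2 0" --pt "0 0 -0.007 0.029 0.325 -0.345 0" --pt "0 0 -0.007 0.029 0.325 -0.345 0" --pt "0 0 -0.007 0.029 0.325 -0.345 0" --pt "0 0 -0.007 0.029 0.325 -0.42 0" --pt "0 0 -0.007 0.029 0.325 -0.46 0" --pt "0 0 -0.007 0.029 0.325 -0.479 0" --pt "0 0 -0.007 0.029 0.325 -0.479 0"

```text
t: 6.28
tcp_pos: [0.4998, 0.3497, 0.047]
tool_rot: [0.998, -0.06, 0.0, -0.0]
ft_force: [-0.7, 0.6, -0.5]
grip_width: 0.0
```

>>> step_arm --pt "0 0 0 -0.003 -0.025 -0.002 0" --pt "0 0 0 -0.006 -0.05 -0.002 0" --pt "0 0 0 -0.009 -0.075 -0.002 0" --pt "0 0 0 -0.012 -0.1 -0.002 0" --pt "0 0 0 -0.015 -0.125 -0.002 0" --pt "0 0 0 -0.018 -0.15 -0.002 0" --pt "0 0 0 -0.02 -0.165 -0.002 0" --pt "0 0 0 -0.02 -0.165 -0.002 0"

```text
t: 7.28
tcp_pos: [0.4915, 0.2836, 0.0458]
tool_rot: [0.998, -0.06, 0.0, 0.0]
ft_force: [-0.2, -0.1, 0.7]
grip_width: 0.002
```

Run:
```python
from h import *
c,T,o=look('push1',['blade_nose','riser_edge'])
c,T,o=look('push1t',['blade_nose','blade_tail','riser_edge'],'top')
c,T,o=look('push1s',['blade_nose','blade_tail','riser_edge'],'side')
```

```text
tcp [0.4915 0.2836 0.0458] yaw [ 0.993 -0.119] t 7.275
tcp [0.4916 0.2842 0.0457] yaw [ 0.993 -0.119] t 7.425
blade_nose 0.86 [210. 267.] [0.4678 0.1758 0.0465]
blade_tail 0.72 [178.  258.4] [0.4924 0.2451 0.0465]
riser_edge 0.95 [216.1 263.4] [0.475  0.1623 0.045 ]
tcp [0.4915 0.2842 0.0457] yaw [ 0.993 -0.119] t 7.625
blade_nose 0.76 [305.7 302.5] [0.48   0.1816 0.0465]
blade_tail 0.57 [273.9 345.8] [0.4998 0.3263 0.0465]
riser_edge 0.93 [311.6 298.7] [0.4716 0.164  0.045 ]
```

View pics/push1.png

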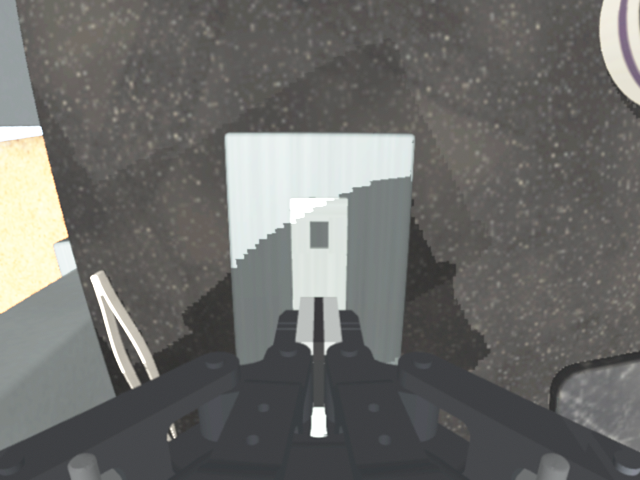

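Run:
```python
from h import *
c,T=cam('wrist')
print(ray_z(c,T,(319,198.5),.048), ray_z(c,T,(319,132.5),.045))
```

```text
[0.49600112 0.32354205 0.048     ] [0.49917958 0.35031587 0.045     ]
```

>>> step_arm --pt "0 0 0 0 0 -0.0025 0" --pt "0 0 0 0 0 -0.005 0" --pt "0 0 0 0 0 -0.005 0"

```text
t: 8.2
tcp_pos: [0.4915, 0.284, 0.0436]
tool_rot: [0.998, -0.06, -0.0, 0.0]
ft_force: [0.6, 0.6, -0.3]
grip_width: -0.001
```

>>> step_arm --pt "0 0 0 0 0 -0.0025 0" --pt "0 0 0 0 0 -0.005 0" --pt "0 0 0 0 0 -0.005 0"

```text
t: 8.57
tcp_pos: [0.4914, 0.284, 0.0416]
tool_rot: [0.998, -0.06, -0.0, 0.0]
ft_force: [-1.0, -0.0, -0.4]
grip_width: -0.001
```

>>> step_arm --pt "0 0 0 0 0 -0.0025 0" --pt "0 0 0 0 0 -0.005 0" --pt "0 0 0 0 0 -0.005 0"

```text
t: 8.95
tcp_pos: [0.4914, 0.284, 0.0396]
tool_rot: [0.998, -0.06, -0.0, 0.0]
ft_force: [0.4, -0.4, -0.4]
grip_width: 0.0
```

Run:
```python
from h import *
c,T=shot('side','probe')
x,y=map(int,proj(c,T,np.array([.49,.28,.06])));print(x,y,[proj(c,T,np.array([.4915,.284,z])).round(1) for z in(.04,.048,.06)])
im=cv2.imread('pics/probe.png');cv2.imwrite('pics/probec.png',cv2.resize(im[y-55:y+45,x-60:x+60],None,fx=5,fy=5,interpolation=cv2.INTER_CUBIC))
```

```text
285 327 [array([284.9, 334.6]), array([284.7, 332.3]), array([284.4, 328.9])]
```

View pics/probec.png

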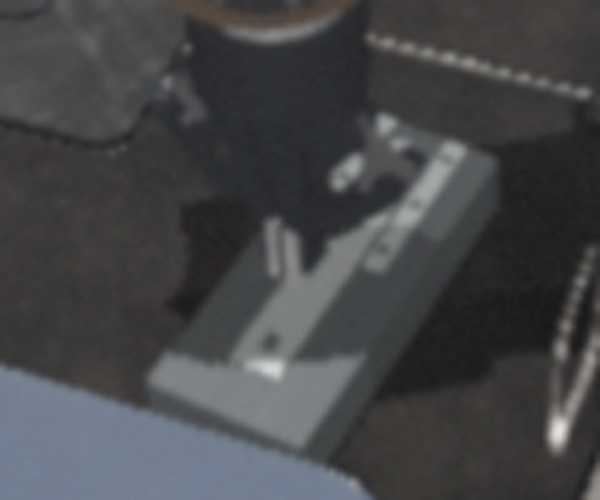

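>>> step_arm --pt "0 0 0 0 0 -0.004 0" --pt "0 0 0 0 0 -0.008 0" --pt "0 0 0 0 0 -0.01 0" --pt "0 0 0 0 0 -0.01 0"

```text
t: 9.5
tcp_pos: [0.4914, 0.284, 0.0356]
tool_rot: [0.998, -0.06, -0.0, 0.0]
ft_force: [0.1, -0.0, -0.6]
grip_width: -0.0
```

>>> step_arm --pt "0 0 0 0 0 -0.0025 0" --pt "0 0 0 0 0 -0.005 0" --pt "0 0 0 0 0 -0.0075 0" --pt "0 0 0 0 0 -0.0075 0"

```text
t: 10.0
tcp_pos: [0.4914, 0.284, 0.0326]
tool_rot: [0.998, -0.06, -0.0, 0.0]
ft_force: [-0.2, 0.7, -0.4]
grip_width: 0.003
```

>>> step_arm --pt "0 0 0 0 0 -0.0025 0" --pt "0 0 0 0 0 -0.005 0" --pt "0 0 0 0 0 -0.0075 0" --pt "0 0 0 0 0 -0.0075 0"

```text
t: 10.5
tcp_pos: [0.4914, 0.284, 0.0296]
tool_rot: [0.998, -0.06, -0.0, 0.0]
ft_force: [0.6, -0.5, 1.4]
grip_width: -0.001
```

Run:
```python
from h import *
s=env.get_state();c,T=shot('wrist','probe2')
im=cv2.imread('pics/probe2.png');cv2.imwrite('pics/probe2c.png',cv2.resize(im[180:380,220:420],None,fx=3,fy=3,interpolation=cv2.INTER_CUBIC))
for y in (0,-.004,-.008,-.011):
  print(y,[proj(c,T@np.linalg.inv(np.array(c['tool_from_camera'])),np.array([0,y,z])).round(0) if 0 else proj(c,np.array(c['tool_from_camera']),np.array([.0,y,z])).round(0) for z in (0,-.01,-.019,-.025)])
```

```text
0 [array([319., 285.]), array([319., 294.]), array([319., 302.]), array([319., 308.])]
-0.004 [array([319., 277.]), array([319., 285.]), array([319., 293.]), array([319., 299.])]
-0.008 [array([319., 269.]), array([319., 276.]), array([319., 284.]), array([319., 289.])]
-0.011 [array([319., 262.]), array([319., 269.]), array([319., 277.]), array([319., 282.])]
```

View pics/probe2c.png

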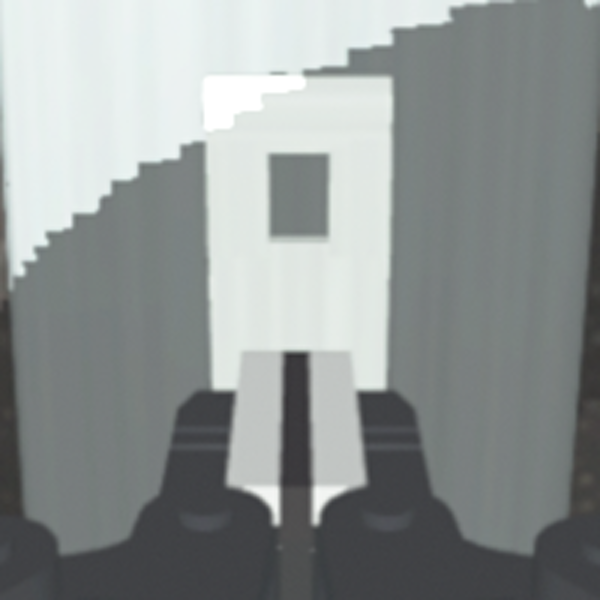

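>>> step_arm --pt "0 0 0 0 0 -0.001 0" --pt "0 0 0 0 0 -0.002 0" --pt "0 0 0 0 0 -0.003 0" --pt "0 0 0 0 0 -0.003 0"

```text
t: 11.05
tcp_pos: [0.4915, 0.284, 0.0285]
tool_rot: [0.998, -0.06, 0.0, 0.0]
ft_force: [0.2, -0.4, 0.2]
grip_width: 0.0
```

>>> step_arm --pt "0 0 0 0 0 -0.0025 0" --pt "0 0 0 0 0 -0.005 0" --pt "0 0 0 0 0 -0.0075 0"

```text
t: 11.42
tcp_pos: [0.4914, 0.284, 0.0254]
tool_rot: [0.998, -0.06, 0.0, 0.0]
ft_force: [0.2, 0.2, 0.1]
grip_width: -0.0
```

>>> step_arm --pt "0 0 0 0 0 -0.0025 0" --pt "0 0 0 0 0 -0.005 0"

```text
t: 11.68
tcp_pos: [0.4915, 0.284, 0.0235]
tool_rot: [0.998, -0.06, 0.0, 0.0]
ft_force: [0.2, -0.4, -0.3]
grip_width: -0.002
```

>>> step_arm --pt "0 0 0 0 0 -0.0025 0" --pt "0 0 0 0 0 -0.005 0" --pt "0 0 0 0 0 -0.0075 0"

```text
t: 12.05
tcp_pos: [0.4915, 0.284, 0.0205]
tool_rot: [0.998, -0.06, 0.0, 0.0]
ft_force: [0.2, 0.2, -0.3]
grip_width: -0.0
```

>>> step_arm --pt "0 0 0 0 0 -0.0025 0" --pt "0 0 0 0 0 -0.005 0"

```text
t: 12.3
tcp_pos: [0.4915, 0.284, 0.0185]
tool_rot: [0.998, -0.06, 0.0, 0.0]
ft_force: [0.2, 0.3, -0.3]
grip_width: -0.0
```

>>> step_arm --pt "0 0 0 0 0 -0.0025 0" --pt "0 0 0 0 0 -0.005 0"

```text
t: 12.55
tcp_pos: [0.4915, 0.284, 0.0165]
tool_rot: [0.998, -0.06, 0.0, -0.0]
ft_force: [-0.5, 0.0, -0.4]
grip_width: 0.0
```

>>> step_arm --pt "0 0 0 0 0 -0.0025 0" --pt "0 0 0 0 0 -0.005 0"

```text
t: 12.8
tcp_pos: [0.4915, 0.284, 0.0148]
tool_rot: [0.998, -0.06, 0.0, -0.0]
ft_force: [-2.9, -1.8, 13.7]
grip_width: 0.003
```

>>> step_arm --pt "0 0 0 0 0 -0.0025 0" --pt "0 0 0 0 0 -0.0025 0"

```text
t: 13.05
tcp_pos: [0.4915, 0.284, 0.0148]
tool_rot: [0.998, -0.059, 0.0, -0.0]
ft_force: [-4.3, -1.6, 16.8]
grip_width: 0.003
```

>>> step_arm --pt "0 0 0 -0.0015 -0.0125 0 0" --pt "0 0 0 -0.003 -0.025 0 0" --pt "0 0 0 -0.0045 -0.0375 0 0" --pt "0 0 0 -0.006 -0.05 0 0"

```text
t: 13.55
tcp_pos: [0.4906, 0.2651, 0.0149]
tool_rot: [0.998, -0.06, 0.002, -0.001]
ft_force: [-0.1, 6.2, 11.1]
grip_width: 0.0
```

```bash
cat >> h.py <<'E'
def tail(f):
    s=env.get_state();c,T=shot('wrist',f);u=np.array([.1219,.9925]);k=None
    r=env.spot_point('blade_tail','wrist')
    for x in r[:2]:print('tail',round(x['p'],2),np.round(x['at'],1),ray_z(c,T,x['at'],.048).round(4))
    im=cv2.cvtColor(cv2.imread('pics/'+f+'.png'),cv2.COLOR_BGR2GRAY)
    # brightness profile along riser axis through tail line, both sides of slot
    ys=np.arange(.20,.36,.001);o=np.array([.4878,.2562])
    for off in(-.009,.009):
        pr=[]
        for y in ys:
            t=(y-o[1])/u[1];p=o+u*t+off*np.array([u[1],-u[0]]);q=proj(c,T,np.array([*p,.048]));pr.append(int(im[int(round(q[1])),int(round(q[0]))]) if 0<=q[1]<480 else -1)
        print([(round(y,3),v) for y,v in zip(ys,pr)][60::3])
E
python3 -c "
from h import *
tail('d1')"
```

```text
tail 0.84 [317.7 212.4] [0.4946 0.3046 0.048 ]
[(np.float64(0.26), 71), (np.float64(0.263), 82), (np.float64(0.266), 67), (np.float64(0.269), 228), (np.float64(0.272), 228), (np.float64(0.275), 228), (np.float64(0.278), 228), (np.float64(0.281), 228), (np.float64(0.284), 228), (np.float64(0.287), 229), (np.float64(0.29), 230), (np.float64(0.293), 230), (np.float64(0.296), 231), (np.float64(0.299), 255), (np.float64(0.302), 255), (np.float64(0.305), 233), (np.float64(0.308), 231), (np.float64(0.311), 231), (np.float64(0.314), 232), (np.float64(0.317), 232), (np.float64(0.32), 233), (np.float64(0.323), 233), (np.float64(0.326), 234), (np.float64(0.329), 234), (np.float64(0.332), 235), (np.float64(0.335), 236), (np.float64(0.338), 236), (np.float64(0.341), 236), (np.float64(0.344), 236), (np.float64(0.347), 236), (np.float64(0.35), 94), (np.float64(0.353), 97), (np.float64(0.356), 94), (np.float64(0.359), 95)]
[(np.float64(0.26), 194), (np.float64(0.263), 173), (np.float64(0.266), 124), (np.float64(0.269), 226), (np.float64(0.272), 228), (np.float64(0.275), 228), (np.float64(0.278), 228), (np.float64(0.281), 228), (np.float64(0.284), 228), (np.float64(0.287), 228), (np.float64(0.29), 228), (np.float64(0.293), 229), (np.float64(0.296), 230), (np.float64(0.299), 229), (np.float64(0.302), 232), (np.float64(0.305), 181), (np.float64(0.308), 125), (np.float64(0.311), 233), (np.float64(0.314), 234), (np.float64(0.317), 234), (np.float64(0.32), 234), (np.float64(0.323), 235), (np.float64(0.326), 235), (np.float64(0.329), 235), (np.float64(0.332), 236), (np.float64(0.335), 236), (np.float64(0.338), 236), (np.float64(0.341), 236), (np.float64(0.344), 237), (np.float64(0.347), 237), (np.float64(0.35), 88), (np.float64(0.353), 86), (np.float64(0.356), 101), (np.float64(0.359), 101)]
```

>>> step_arm --pt "0 0 0 -0.0015 -0.0125 0 0" --pt "0 0 0 -0.003 -0.025 0 0" --pt "0 0 0 -0.0045 -0.0375 0 0" --pt "0 0 0 -0.006 -0.05 0 0" --pt "0 0 0 -0.0075 -0.0625 0 0" --pt "0 0 0 -0.009 -0.075 0 0" --pt "0 0 0 -0.0105 -0.0875 0 0" --pt "0 0 0 -0.012 -0.1 0 0" --pt "0 0 0 -0.013 -0.109 0 0" --pt "0 0 0 -0.013 -0.109 0 0"

```text
t: 14.9
tcp_pos: [0.4854, 0.2211, 0.0148]
tool_rot: [0.998, -0.06, 0.002, -0.001]
ft_force: [1.6, 3.3, 13.5]
grip_width: 0.001
```

Run:
```python
from h import *
c,T,o=look('d2',['blade_tail','blade_center','riser_edge','blade_nose'])
c,T,o=look('d2t',['blade_nose','riser_edge'],'top')
c,T,o=look('d2s',['blade_nose','riser_edge'],'side')
```

```text
tcp [0.4854 0.2211 0.0148] yaw [ 0.993 -0.119] t 14.9
blade_tail 0.61 [320.6 211.8] [0.4904 0.2604 0.0465]
blade_center 0.97 [317.3 393.3] [0.4804 0.1868 0.0465]
tcp [0.4854 0.2211 0.0148] yaw [ 0.993 -0.119] t 15.15
blade_nose 0.83 [238.5 267.3] [0.4623 0.1134 0.0465]
riser_edge 0.74 [215.3 265.5] [0.4705 0.1643 0.045 ]
tcp [0.4855 0.2211 0.0148] yaw [ 0.993 -0.119] t 15.3
blade_nose 0.66 [318.  280.9] [0.4772 0.1035 0.0465]
riser_edge 0.9 [310.2 297.3] [0.4764 0.1608 0.045 ]
```

>>> step_arm --pt "0 0 0 0 0 0.1 0" --pt "0 0 0 0 0 0.2 0" --pt "0 0 0 -0.028 -0.21 0.2 45" --pt "0 0 0 -0.028 -0.21 0.2 45" --pt "0 0 0 -0.028 -0.21 0.2 45" --pt "0 0 0 -0.028 -0.21 0.2 45"

```text
t: 16.2
tcp_pos: [0.4729, 0.1369, 0.0936]
tool_rot: [0.998, -0.06, 0.0, -0.0]
ft_force: [-0.4, 0.4, -0.4]
grip_width: 0.524
```

Run:
```python
from h import *
c,T,o=look('n1',['blade_tail','blade_center','riser_edge','blade_nose'])
im=cv2.imread('pics/n1.png');cv2.imwrite('pics/n1c.png',im[0:440,140:500])
```

```text
tcp [0.4729 0.1369 0.0936] yaw [ 0.993 -0.119] t 16.2
blade_tail 0.72 [323.5  15.1] [0.4897 0.2596 0.0465]
blade_center 0.71 [322.2 165.4] [0.4804 0.1858 0.0465]
blade_nose 0.59 [323.8 296.5] [0.4727 0.1118 0.0465]
```

View pics/n1c.png

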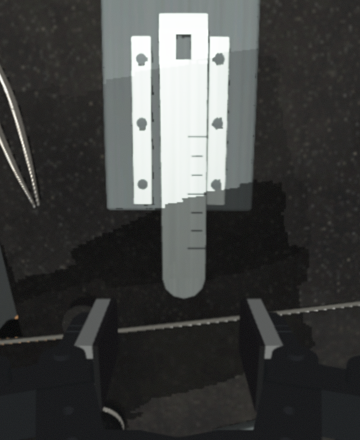

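>>> step_arm --pt "0 0 0 0.006 0 -0.12 45" --pt "0 0 0 0.006 0 -0.2 45" --pt "0 0 0 0.006 0 -0.24 45" --pt "0 0 0 0.006 0 -0.24 45" --newtons 100

```text
t: 16.95
tcp_pos: [0.4745, 0.1366, -0.0035]
tool_rot: [0.998, -0.059, -0.001, 0.0]
ft_force: [0.4, 0.5, -0.1]
grip_width: 0.523
```

>>> step_arm --pt "0 0 0 0 0 0 10" --pt "0 0 0 0 0 0 10" --pt "0 0 0 0 0 0 10" --pt "0 0 0 0 0 0 10" --pt "0 0 0 0 0 0 10"

```text
t: 17.58
tcp_pos: [0.4754, 0.1365, -0.0021]
tool_rot: [0.998, -0.06, 0.001, -0.0]
ft_force: [-0.6, 2.5, 4.9]
grip_width: 0.239
```

>>> step_arm --pt "0 0 0 0 0 0.01 10" --pt "0 0 0 0 0 0.03 10" --pt "0 0 0 0 0 0.07 10" --pt "0 0 0 0 0 0.1 10" --pt "0 0 0 0 0 0.1 10"

```text
t: 18.2
tcp_pos: [0.4755, 0.1364, 0.0384]
tool_rot: [0.998, -0.06, 0.001, -0.0]
ft_force: [-0.2, 0.3, -0.3]
grip_width: 0.24
```

Run:
```python
from h import *
s=env.get_state()
Z.update(blade_tail=.088,blade_center=.088)
c,T,o=look('g1',['blade_tail','blade_center','riser_edge'])
a=cv2.imread('pics/g1.png')[0:400,170:470]
c,T=shot('side','g1s')
b=cv2.imread('pics/g1s.png')[220:360,240:370]
cv2.imwrite('pics/g1c.png',np.hstack([a,cv2.resize(b,(371,400),interpolation=cv2.INTER_CUBIC)]))
```

```text
tcp [0.4755 0.1364 0.0384] yaw [ 0.993 -0.119] t 18.2
blade_tail 0.69 [314.  191.1] [0.4795 0.1858 0.088 ]
blade_center 0.66 [316.  189.1] [0.4802 0.1864 0.088 ]
```

View pics/g1c.png

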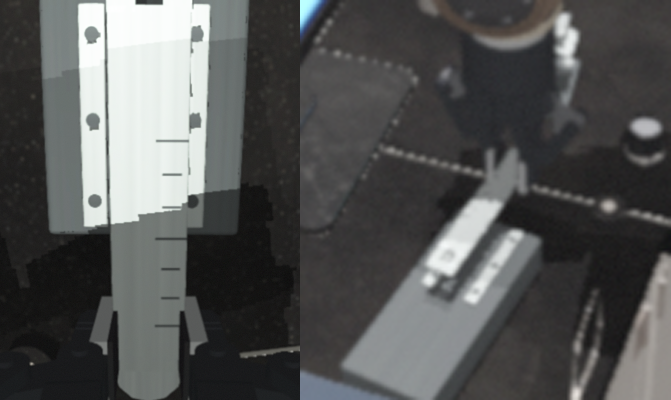

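```bash
cat >> h.py <<'E'
def fitblade(f,rows,sgn=1,L=(-.075,.075)):
    # edges of bright blade near image centre; fit height at grip, pitch, yaw, lateral (in tool frame)
    from scipy.optimize import least_squares
    c=env.get_calibration('wrist');T=np.array(c['tool_from_camera']);im=cv2.GaussianBlur(cv2.cvtColor(cv2.imread('pics/'+f+'.png'),cv2.COLOR_BGR2GRAY),(3,3),0).astype(float)
    obs=[]
    for r in rows:
        g=np.diff(im[r]);l=slice(255,305);q=slice(335,385)
        # edges: strongest gradients either side
        obs.append((r,255+np.argmax(np.abs(g[l]))+.5,335+np.argmax(np.abs(g[q]))+.5))
    obs=np.array(obs)
    def model(p):
        z,pit,yaw,x=p;out=[]
        for e in(-.012,.012):
            ss=np.linspace(0,-.11,25) # along tool y (toward camera side)
            P=[proj(c,T,np.array([x+e+yaw*s,s,z+pit*s-.0])) for s in ss];P=np.array(P)
            o=np.argsort(P[:,1]);out.append(np.interp(obs[:,0],P[o,1],P[o,0]))
        return np.array(out)
    fun=lambda p:(model(p)-obs[:,1:].T).ravel()
    r=least_squares(fun,[-.05,0,0,0],loss='soft_l1',x_scale=[.01,.1,.1,.01]);print('blade top z in tool %.4f pitch %.2fdeg yaw %.2fdeg x %.4f'%(r.x[0],*np.degrees(r.x[1:3]),r.x[3]));print(obs[::4].tolist(),fun(r.x).round(1)[::4])
E
python3 - <<'E'
from h import *
fitblade('g1',range(120,290,6))
E
```

```text
blade top z in tool -0.0348 pitch 33.30deg yaw -2.48deg x -0.0015
[[120.0, 269.5, 358.5], [144.0, 275.5, 374.5], [168.0, 275.5, 373.5], [192.0, 279.5, 373.5], [216.0, 276.5, 372.5], [240.0, 280.5, 356.5], [264.0, 280.5, 355.5], [288.0, 281.5, 355.5]] [ 5.6  0.5  1.3 -1.8  2.2 -0.9  0.1  0.1  0.1 -2.5 -5.2 23.2  4.5  0.8
 -2. ]
```

```bash
sed -i 's/slice(255,305)/slice(270,292)/;s/slice(335,385)/slice(346,364)/;s/255+np.argmax/270+np.argmax/;s/335+np.argmax/346+np.argmax/' h.py
python3 - <<'E'
from h import *
fitblade('g1',range(20,290,8))
E
```

```text
blade top z in tool -0.0493 pitch -0.50deg yaw -0.03deg x -0.0004
[[20.0, 276.5, 359.5], [52.0, 274.5, 359.5], [84.0, 277.5, 361.5], [116.0, 278.5, 358.5], [148.0, 278.5, 359.5], [180.0, 279.5, 358.5], [212.0, 276.5, 355.5], [244.0, 280.5, 356.5], [276.0, 280.5, 355.5]] [-0.3  2.2 -0.3 -0.8 -0.2 -0.6  3.1 -0.2  0.6  0.2 -0.3  0.1  0.5 -1.2
  0.   0.3 -0.6]
```

>>> step_arm --pt "0 0 0 0 0 0.1 10" --pt "0 0 0 -0.037 -0.1 0.2 10" --pt "0 0 0.02 -0.037 -0.22 0.2 10" --pt "0 0 0.041 -0.037 -0.34 0.2 10" --pt "0 0 0.041 -0.037 -0.46 0.2 10" --pt "0 0 0.041 -0.037 -0.56 0.2 10" --pt "0 0 0.041 -0.037 -0.623 0.2 10" --pt "0 0 0.041 -0.037 -0.623 0.15 10" --pt "0 0 0.041 -0.037 -0.623 0.1 10" --pt "0 0 0.041 -0.037 -0.623 0.1 10"

```text
t: 19.7
tcp_pos: [0.4595, -0.1126, 0.0763]
tool_rot: [0.998, 0.069, -0.001, -0.001]
ft_force: [0.9, -0.2, -0.6]
grip_width: 0.241
```

Run:
```python
from h import *
s=env.get_state();z=s['tcp_pos'][2]
Z.update(blade_tail=z+.048,blade_center=z+.048,blade_nose=z+.048)
c,T,o=look('c1',['blade_tail','blade_center','clip_seat','clip'])
fitblade('c1',range(20,290,8))
o=look('c1t',['blade_tail','blade_center','blade_nose','clip_seat','clip'],'top')
a=cv2.imread('pics/c1.png');cv2.imwrite('pics/c1c.png',a[0:420,150:560])
```

```text
tcp [ 0.4595 -0.1126  0.0763] yaw [0.99  0.138] t 19.7
blade_tail 0.23 [424.5 164.4] [ 0.4831 -0.051   0.1243]
blade_center 0.65 [315.3 191.1] [ 0.4513 -0.0639  0.1243]
clip_seat 0.68 [468.9 178.4] [ 0.5166 -0.056   0.0735]
clip 0.72 [428.5 164.6] [ 0.5177 -0.0558  0.    ]
blade top z in tool -0.0492 pitch -0.52deg yaw -0.00deg x -0.0006
[[20.0, 276.5, 361.5], [52.0, 276.5, 360.5], [84.0, 276.5, 359.5], [116.0, 277.5, 359.5], [148.0, 278.5, 358.5], [180.0, 279.5, 357.5], [212.0, 279.5, 357.5], [244.0, 280.5, 356.5], [276.0, 281.5, 355.5]] [-0.3  0.1  0.6  0.2 -0.2 -0.6  0.1 -0.1 -0.3  0.1  0.6  0.  -0.6 -0.3
 -0.   0.2  0.4]
tcp [ 0.4606 -0.1128  0.0782] yaw [0.99  0.138] t 19.95
blade_nose 0.48 [481.5 232.5] [ 0.4849 -0.4066  0.1243]
clip_seat 0.65 [312.  236.3] [ 0.514  -0.053   0.0735]
clip 0.82 [315.8 242.1] [ 0.5142 -0.0612  0.    ]
```

View pics/c1c.png

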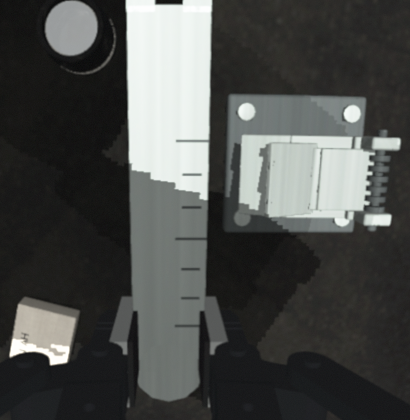

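>>> step_arm --pt "0 0 0 0 0 -0.08 10" --pt "0 0 0 0 0 -0.128 10" --pt "0 0 0 0 0 -0.128 10" --pt "0 0 0 0.02 0.003 -0.128 10" --pt "0 0 0 0.04 0.0055 -0.128 10" --pt "0 0 0 0.06 0.008 -0.128 10" --pt "0 0 0 0.075 0.0105 -0.128 10" --newtons 120

```text
t: 21.12
tcp_pos: [0.491, -0.1085, 0.0266]
tool_rot: [0.998, 0.069, 0.0, 0.0]
ft_force: [1.2, 0.2, -0.9]
grip_width: 0.228
```

>>> step_arm --pt "0 0 0 0.015 0.002 0 10" --pt "0 0 0 0.03 0.004 0 10" --pt "0 0 0 0.045 0.006 0 10" --pt "0 0 0 0.06 0.0085 0 10"

```text
t: 21.62
tcp_pos: [0.5097, -0.1053, 0.0253]
tool_rot: [0.997, 0.071, -0.005, -0.001]
ft_force: [-33.0, -19.4, 5.9]
grip_width: 0.231
```

Run:
```python
from h import *
s=env.get_state();print(s['ft_force'],s['torque'],s['tcp_pos'],R.from_quat(s['tool_rot']).as_matrix().round(4))
c,T=shot('wrist','i1');fitblade('i1',range(20,290,8))
Z.update(blade_tail=.0735,blade_center=.0735,blade_nose=.0735)
look('i1b',['blade_tail','blade_center','clip_seat'])
```

```text
[-32.9681131  -19.35005466   5.89445083] [-2.90917514  5.10303261  1.42371531] [ 0.50966734 -0.10527554  0.02531157] [[ 9.899e-01  1.416e-01 -1.090e-02]
 [ 1.417e-01 -9.899e-01  9.000e-04]
 [-1.070e-02 -2.400e-03 -9.999e-01]]
blade top z in tool -0.0636 pitch -20.96deg yaw 1.68deg x -0.0006
[[20.0, 280.5, 346.5], [52.0, 270.5, 347.5], [84.0, 273.5, 346.5], [116.0, 275.5, 346.5], [148.0, 276.5, 355.5], [180.0, 279.5, 360.5], [212.0, 276.5, 356.5], [244.0, 273.5, 353.5], [276.0, 276.5, 350.5]] [-7.   3.3  0.6 -1.  -1.6 -4.1 -0.6  3.   0.6 -0.5  0.8  2.1  3.4 -7.4
 -5.2 -3.1  4. ]
tcp [ 0.5096 -0.1052  0.0252] yaw [0.99  0.142] t 21.675
clip_seat 0.59 [365.8 197.2] [ 0.5173 -0.056   0.0735]
```

Run:
```python
from h import *
a=cv2.imread('pics/i1.png')[0:400,170:470]
c,T=shot('side','i1s');x,y=map(int,proj(c,T,np.array([.51,-.07,.08])));b=cv2.imread('pics/i1s.png')[y-50:y+50,x-50:x+50]
c,T=shot('top','i1t');x,y=map(int,proj(c,T,np.array([.51,-.07,.08])));d=cv2.imread('pics/i1t.png')[y-35:y+35,x-50:x+50]
z=lambda m,w,h:cv2.resize(m,(w,h),interpolation=cv2.INTER_CUBIC)
cv2.imwrite('pics/mos.png',np.hstack([z(a,450,600),np.vstack([z(b,350,350),z(d,350,250)])]))
```

```text
(no output)
```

View pics/mos.png

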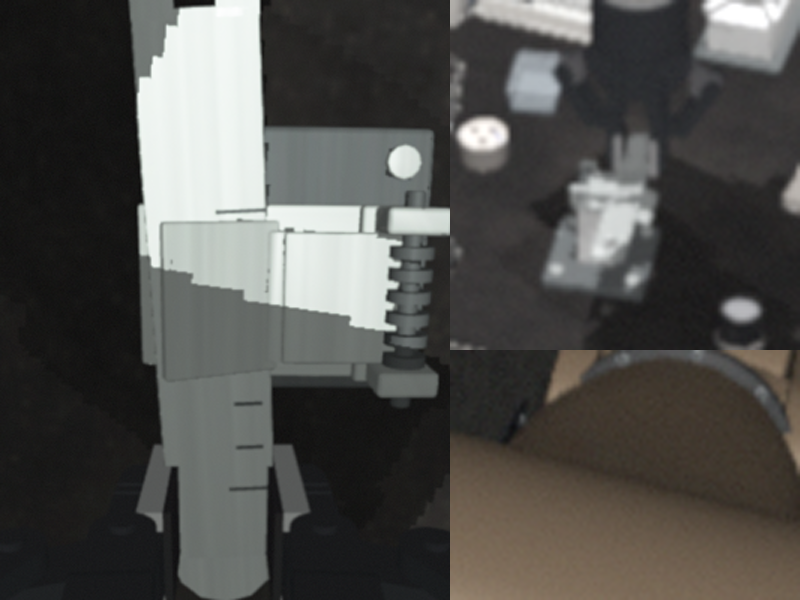

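>>> step_arm --pt "0 0 0 -0.02 -0.003 0.0 10" --pt "0 0 0 -0.04 -0.0055 0.0 10" --pt "0 0 0 -0.06 -0.0085 0.005 10" --pt "0 0 0 -0.09 -0.0125 0.006 10" --pt "0 0 0 -0.09 -0.0125 0.006 10"

```text
t: 22.6
tcp_pos: [0.4774, -0.1103, 0.0289]
tool_rot: [0.998, 0.069, -0.0, -0.0]
ft_force: [0.8, -0.0, -0.5]
grip_width: 0.227
```

Run:
```python
from h import *
s=env.get_state();print(s['ft_force'].round(1),s['torque'].round(2),s['tcp_pos'])
c,T=shot('wrist','i2')
im=cv2.GaussianBlur(cv2.cvtColor(cv2.imread('pics/i2.png'),cv2.COLOR_BGR2GRAY),(3,3),0).astype(int)
for r in range(10,290,20):
    g=np.diff(im[r]);k=[i for i in range(230,400) if abs(g[i])>14 and abs(g[i])==max(abs(g[i-3:i+4]))];print(r,[(i,int(g[i])) for i in k])
```

```text
[ 0.8 -0.  -0.5] [-0.   -0.   -0.02] [ 0.47741051 -0.11031273  0.02890199]
10 [(275, 39), (360, -38), (361, -38)]
30 [(276, 37), (351, 16), (360, -38)]
50 [(276, 36), (342, 43), (360, -76)]
70 [(276, 37), (332, 39), (359, -83)]
90 [(276, 35), (316, 18), (317, 18), (323, 26), (359, -37)]
110 [(277, 38), (307, 44), (358, -44), (364, 48), (384, -37)]
130 [(277, 37), (298, 44), (358, -38)]
150 [(278, 39), (289, 44), (358, -54), (392, -35), (397, 26)]
170 [(278, 76), (357, -58), (389, -39), (396, 31)]
190 [(279, 36), (330, 43), (357, -60), (385, -39), (395, 25)]
210 [(279, 35), (356, -20), (394, 26)]
230 [(279, 33), (280, 33), (356, -22)]
250 [(280, 35), (355, -21)]
270 [(280, 34), (355, -37)]
```

>>> step_arm --pt "0 0 0 0.02 0.003 0 10" --pt "0 0 0 0.04 0.0055 0 10" --pt "0 0 0 0.055 0.008 0 10" --pt "0 0 0 0.07 0.01 0 10" --pt "0 0 0 0.08 0.011 0 10"

```text
t: 23.28
tcp_pos: [0.5079, -0.1055, 0.0278]
tool_rot: [0.998, 0.07, -0.003, -0.001]
ft_force: [-17.9, -9.8, -5.1]
grip_width: 0.233
```

>>> step_arm --pt "0 0 0 0.008 0.001 0 10" --pt "0 0 0 0.016 0.002 0 10" --pt "0 0 0 0.016 0.002 0 10"

```text
t: 23.65
tcp_pos: [0.5159, -0.1049, 0.0281]
tool_rot: [0.998, 0.069, -0.001, -0.0]
ft_force: [-1.7, -0.2, -5.4]
grip_width: 0.231
```

```bash
cat >> h.py <<'E'
def edges(f,rows=range(10,290,20),lo=230,hi=430):
    s=env.get_state();print(s['ft_force'].round(1),s['torque'].round(2),s['tcp_pos'].round(4),s['t'])
    c,T=shot('wrist',f)
    im=cv2.GaussianBlur(cv2.cvtColor(cv2.imread('pics/'+f+'.png'),cv2.COLOR_BGR2GRAY),(3,3),0).astype(int)
    for r in rows:
        g=np.diff(im[r]);k=[i for i in range(lo,hi) if abs(g[i])>14 and abs(g[i])==max(abs(g[i-3:i+4]))];print(r,[(i,int(g[i])) for i in k])
E
python3 -c "
from h import *
edges('i3')"
```

```text
[-1.7 -0.2 -5.4] [-0.24  0.34  0.09] [ 0.5159 -0.1049  0.0281] 23.65
10 [(274, 81), (358, -76)]
30 [(275, 79), (357, -67)]
50 [(275, 69), (357, -71)]
70 [(275, 73), (357, -69)]
90 [(276, 63), (356, -44)]
110 [(276, 43), (356, -44), (412, 58)]
130 [(265, 25), (277, 45), (356, -38), (415, -22)]
150 [(244, 63), (254, -32), (351, -18), (357, 40), (386, -38), (387, -38), (397, -61), (404, 39)]
170 [(245, 27), (258, 19), (259, 19), (336, -23), (408, -32), (413, -25)]
190 [(246, 30), (327, 24), (336, -22), (405, -45)]
210 [(246, 28), (247, 28), (404, -50)]
230 [(247, 29)]
250 [(258, 24), (354, -19)]
270 [(280, 30), (354, -31)]
```

>>> step_arm --pt "0 0 0 0.006 0.001 -0.001 10" --pt "0 0 0 0.012 0.0015 -0.002 10" --pt "0 0 0 0.018 0.0025 -0.003 10"

```text
t: 24.08
tcp_pos: [0.5241, -0.104, 0.0275]
tool_rot: [0.998, 0.069, 0.0, 0.0]
ft_force: [-3.0, -1.6, -3.5]
grip_width: 0.229
```

>>> step_arm --pt "0 0 0 0.005 0.0005 0 10" --pt "0 0 0 0.01 0.0015 0 10"

```text
t: 24.32
tcp_pos: [0.5263, -0.1036, 0.0273]
tool_rot: [0.998, 0.07, -0.002, -0.0]
ft_force: [-15.4, -11.0, -2.3]
grip_width: 0.227
```

>>> step_arm --pt "0 0 0 0.003 0.0005 -0.001 10" --pt "0 0 0 0.006 0.001 -0.002 10" --pt "0 0 0 0.006 0.001 -0.002 10"

```text
t: 24.7
tcp_pos: [0.5268, -0.1035, 0.0262]
tool_rot: [0.998, 0.07, -0.004, -0.0]
ft_force: [-19.8, -11.6, 2.5]
grip_width: 0.234
```

```bash
python3 -c "
from h import *
edges('i4',range(10,290,40))
Z.update(blade_tail=.0735,blade_center=.0735,blade_nose=.0735)
look('i4s',['clip_seat','blade_center','blade_tail'],'side')
look('i4b',['clip_seat','blade_center','blade_tail'])"
```

```text
[-19.8 -11.6   2.5] [-1.89  3.1   0.74] [ 0.5268 -0.1035  0.0262] 24.7
10 [(263, 79), (349, -65)]
50 [(266, 81), (349, -69)]
90 [(268, 58), (350, -40), (419, -22)]
130 [(251, 19), (270, 45), (350, -44), (377, -22), (392, 16), (417, -21)]
170 [(243, 36), (300, 34), (371, -25), (376, -22), (390, 34), (415, -23)]
210 [(368, -22), (413, -18)]
250 [(276, 19), (402, -17)]
tcp [ 0.5268 -0.1035  0.0263] yaw [0.99 0.14] t 24.75
clip_seat 0.6 [322.9 228.2] [ 0.5239 -0.064   0.0735]
blade_center 0.71 [323.5 229.5] [ 0.5206 -0.0593  0.0735]
blade_tail 0.81 [319.8 250.7] [0.5009 0.0244 0.0735]
tcp [ 0.5268 -0.1035  0.0263] yaw [0.99 0.14] t 24.95
clip_seat 0.64 [310.2 192.6] [ 0.5172 -0.0555  0.0735]
```

>>> step_arm --pt "0 0 -0.003 0 0 0 10" --pt "0 0 -0.005 0 0 0 10" --pt "0 0 -0.005 0 0 0 10"

```text
t: 25.52
tcp_pos: [0.5258, -0.1033, 0.026]
tool_rot: [0.998, 0.055, -0.005, -0.001]
ft_force: [-23.2, -12.0, 0.3]
grip_width: 0.229
```

```bash
python3 -c "
from h import *
edges('i5',range(10,130,40))"
```

```text
[-23.2 -12.    0.3] [-1.93  3.58  1.04] [ 0.5258 -0.1033  0.026 ] 25.525
10 [(259, 78), (345, -75)]
50 [(262, 75), (346, -73)]
90 [(264, 58), (347, -44), (416, -21)]
```

>>> step_arm --pt "0 0 0 0 0 0 45" --pt "0 0 0 0 0 0 45" --pt "0 0 0 0 0 0 45" --pt "0 0 0 0 0 0 45"

```text
t: 26.08
tcp_pos: [0.5306, -0.1029, 0.0269]
tool_rot: [0.999, 0.054, 0.0, 0.0]
ft_force: [0.2, -0.3, -0.2]
grip_width: 0.527
```

```bash
python3 -c "
from h import *
edges('i6',range(10,130,20))
edges('i6',range(240,300,20))"
```

```text
[ 0.2 -0.3 -0.2] [0.08 0.06 0.02] [ 0.5306 -0.1029  0.0269] 26.075
10 [(239, 76), (324, -64)]
30 [(241, 75), (325, -67)]
50 [(243, 69), (326, -66)]
70 [(245, 69), (327, -65)]
90 [(246, 60), (328, -58), (334, 23), (403, -23)]
110 [(236, 18), (241, 45), (329, -57), (336, 22), (375, 48), (391, -29), (403, -20)]
[-0.6  0.1 -0.4] [ 0.02 -0.02 -0.02] [ 0.5305 -0.1029  0.0269] 26.125
240 [(392, -17)]
260 [(262, 30), (337, -33)]
280 [(264, 30), (338, -33)]
```

```bash
python3 -c "
from h import *
c,T=cam('wrist')
M=np.array([ray_z(c,T,((a+b)/2+1,r),.075)[:2] for r,a,b in [(10,239,324),(30,241,325),(50,243,326),(70,245,327),(260,262,337),(280,264,338)]])
W=[np.linalg.norm(ray_z(c,T,(a,r),.075)-ray_z(c,T,(b,r),.075)).round(4) for r,a,b in [(10,239,324),(70,245,327),(260,262,337),(280,264,338)]]
print(M.round(4),W)
p=np.polyfit(M[:,1],M[:,0],1);print('yaw',np.degrees(np.arctan(-p[0])));print([ (y,np.polyval(p,y).round(4)) for y in (-.104,-.055,-.005,0)])
"
```

```text
[[ 0.5089 -0.0034]
 [ 0.5098 -0.0088]
 [ 0.5108 -0.0142]
 [ 0.5117 -0.0196]
 [ 0.5212 -0.0764]
 [ 0.5224 -0.0832]] [np.float64(0.0241), np.float64(0.0238), np.float64(0.0241), np.float64(0.0241)]
yaw 9.555634272792151
[(-0.104, np.float64(0.5259)), (-0.055, np.float64(0.5176)), (-0.005, np.float64(0.5092)), (0, np.float64(0.5084))]
```

>>> step_arm --pt "0 0 0 0 0 0.12 45" --pt "0 0 0 0 0 0.233 45" --pt "0 0 0.009 -0.02 0.1 0.233 45" --pt "0 0 0.009 -0.051 0.242 0.233 45" --pt "0 0 0.009 -0.051 0.242 0.233 45" --pt "0 0 0.009 -0.051 0.242 0.15 45" --pt "0 0 0.009 -0.051 0.242 0.1 45" --pt "0 0 0.009 -0.051 0.242 0.1 45"

```text
t: 27.18
tcp_pos: [0.5095, -0.0067, 0.0657]
tool_rot: [0.997, 0.081, -0.001, -0.0]
ft_force: [0.1, -0.3, 0.8]
grip_width: 0.524
```

```bash
python3 -c "
from h import *
Z.update(blade_tail=.0735,blade_center=.0735,blade_nose=.0735)
edges('t1',range(100,300,20))
look('t1b',['clip_seat','blade_center','blade_tail'])"
```

```text
[ 0.1 -0.3  0.8] [ 0.06 -0.   -0.07] [ 0.5095 -0.0067  0.0657] 27.175
100 []
120 []
140 []
160 []
180 []
200 []
220 []
240 [(290, 52), (349, -50)]
260 [(290, 52), (310, -52), (328, 49), (348, -53)]
280 [(265, 25), (274, 27), (291, 30), (310, -29), (329, 28), (348, -35), (378, 18), (389, -20), (399, -18)]
tcp [ 0.51   -0.0067  0.0666] yaw [0.987 0.162] t 27.225
clip_seat 0.59 [315.5 388.9] [ 0.5161 -0.0558  0.0735]
```

>>> step_arm --pt "0 0 0 0 0 -0.06 45" --pt "0 0 0 0 0 -0.1025 45" --pt "0 0 0 0 0 -0.1025 45" --pt "0 0 0 0 0 -0.1025 45" --pt "0 0 0 0 0 -0.1025 10" --pt "0 0 0 0 0 -0.1025 10" --pt "0 0 0 0 0 -0.1025 10" --pt "0 0 0 0 0 -0.1025 10" --pt "0 0 0 0 0 -0.1025 10" --newtons 120

```text
t: 28.55
tcp_pos: [0.5103, -0.0063, 0.0264]
tool_rot: [0.997, 0.082, 0.001, 0.0]
ft_force: [-1.0, 0.0, 6.4]
grip_width: 0.228
```

```bash
python3 -c "
from h import *
edges('t2',range(150,300,10))"
```

```text
[-1.   0.   6.4] [-0.08  0.09 -0.02] [ 0.5103 -0.0063  0.0264] 28.55
150 []
160 []
170 [(238, 17)]
180 [(237, 18)]
190 []
200 []
210 []
220 []
230 []
240 []
250 []
260 [(281, 32), (354, -33)]
270 [(281, 61), (355, -64)]
280 [(281, 61), (354, -59)]
290 [(254, 17), (281, 45), (354, -44)]
```

>>> step_arm --pt "0 0 -0.002 0.005 0.0005 0.001 10" --pt "0 0 -0.004 0.008 0.001 0.001 10" --pt "0 0 -0.004 0.008 0.001 0.001 10"

```text
t: 28.98
tcp_pos: [0.5121, -0.0059, 0.0264]
tool_rot: [0.998, 0.069, -0.001, -0.0]
ft_force: [-5.4, -1.6, 5.3]
grip_width: 0.226
```

>>> step_arm --pt "0 0 0 -0.02 -0.003 0 10" --pt "0 0 0 -0.04 -0.0055 0 10" --pt "0 0 0 -0.06 -0.0085 0 10" --pt "0 0 0 -0.08 -0.011 0 10" --pt "0 0 0 -0.1 -0.014 0 10" --pt "0 0 0 -0.12 -0.017 0 10" --pt "0 0 0 -0.14 -0.0195 0 10" --pt "0 0 0 -0.16 -0.0225 0 10" --pt "0 0 0 -0.18 -0.025 0 10" --pt "0 0 0 -0.18 -0.025 0 10"

```text
t: 30.22
tcp_pos: [0.4405, -0.0159, 0.0262]
tool_rot: [0.998, 0.069, -0.0, -0.0]
ft_force: [-0.9, -0.7, -0.4]
grip_width: 0.229
```

```bash
python3 -c "
from h import *
edges('t3',range(220,480,10))
Z.update(blade_tail=.0735,blade_center=.0735,blade_nose=.0735)
for n in ('side','top','wrist'): look('t3'+n,['blade_nose','blade_center','blade_tail'],n)"
```

```text
[-0.9 -0.7 -0.4] [ 0.08  0.   -0.05] [ 0.4405 -0.0159  0.0262] 30.225
220 [(265, -49)]
230 [(238, -54), (268, -41)]
240 [(245, -65), (266, 32)]
250 [(248, -71), (264, 22)]
260 [(247, -71), (281, 19), (354, -18)]
270 [(241, -50), (280, 50), (355, -47)]
280 [(281, 46), (354, -44)]
290 [(281, 45), (354, -44)]
300 [(271, 38), (306, -51), (329, 48), (364, -33), (365, -33)]
310 [(268, 34), (284, -32), (289, 40), (306, -52), (329, 48), (347, -43), (351, 28), (367, -35), (407, 21), (424, -29)]
320 [(266, 37), (282, -40), (289, 48), (306, -41), (329, 36), (347, -46), (353, 37), (370, -34), (408, 23), (421, -21)]
330 [(263, 37), (280, -39), (289, 48), (346, -44), (355, 37), (372, -31)]
340 [(260, 32), (278, -41), (289, 49), (346, -47), (357, 39), (375, -31), (394, 16)]
350 [(274, 59), (278, -55), (289, 48), (346, -49), (357, 51), (362, -54)]
360 [(290, 53), (346, -51)]
370 [(290, 49), (346, -48)]
380 [(288, 50), (347, -46)]
390 [(287, 50), (348, -45)]
400 [(278, 23), (286, 48), (349, -42), (357, -26)]
410 [(285, 48), (350, -44)]
420 [(285, 51), (350, -49)]
430 [(286, 34), (350, -41)]
440 []
450 []
460 []
470 []
tcp [ 0.4411 -0.0159  0.0262] yaw [0.99  0.138] t 30.275
blade_center 0.52 [349.6 233.2] [ 0.4495 -0.068   0.0735]
blade_tail 0.52 [345.  255.9] [0.4336 0.0216 0.0735]
tcp [ 0.4413 -0.0158  0.0261] yaw [0.99  0.138] t 30.475
blade_nose 0.78 [352.4 261.6] [ 0.4517 -0.1359  0.0735]
blade_center 0.53 [320.1 261.5] [ 0.4572 -0.0663  0.0735]
blade_tail 0.62 [319.1 263.5] [ 0.4531 -0.0638  0.0735]
tcp [ 0.4411 -0.0158  0.0261] yaw [0.99  0.138] t 30.675
blade_center 0.62 [317.8 446.1] [ 0.4469 -0.0626  0.0735]
blade_tail 0.57 [322.6 263.1] [0.4383 0.0101 0.0735]
```

Run:
```python
from h import *
c=env.get_calibration('wrist');a=np.arctan2(.079,.997)
W=np.eye(4);W[:3,:3]=np.array([[np.cos(a),np.sin(a),0],[np.sin(a),-np.cos(a),0],[0,0,-1]]);W[:3,3]=[.4915,-.3804,.2182];T=W@np.array(c['tool_from_camera'])
P=lambda q,z:ray_z(c,T,(270+q[0]/3.5-.36,140+q[1]/3.5-.36),z)[:2]
for n,A,B,z in [('wallL',(97,215),(78,510),.061),('wallR',(327,240),(299,525),.061),('footfront',(65,66),(363,85),.008),('floorfront',(103,110),(330,123),.045),('footL',(62,75),(44,492),.008),('footR',(362,90),(322,508),.008),('roofback',(85,528),(293,541),.061),('rooffront',(103,231),(325,241),.061),('flareTips',(70,130),(362,150),.055),('floorinner',(138,230),(290,238),.045)]:
    A,B=P(A,z),P(B,z);d=B-A;print(n,A.round(4),B.round(4),'mid',((A+B)/2).round(4),'ang',np.degrees(np.arctan2(d[1],d[0])).round(2))
```

```text
wallL [ 0.473  -0.3695] [ 0.4732 -0.4423] mid [ 0.4731 -0.4059] ang -89.86
wallR [ 0.5265 -0.3711] [ 0.5274 -0.4419] mid [ 0.5269 -0.4065] ang -89.33
footfront [ 0.4601 -0.34  ] [ 0.5381 -0.3386] mid [ 0.4991 -0.3393] ang 1.02
floorfront [ 0.4722 -0.347 ] [ 0.5262 -0.3457] mid [ 0.4992 -0.3464] ang 1.37
footL [ 0.4594 -0.3424] [ 0.4614 -0.4582] mid [ 0.4604 -0.4003] ang -89.04
footR [ 0.538  -0.3399] [ 0.54   -0.4568] mid [ 0.539  -0.3983] ang -89.03
roofback [ 0.4752 -0.4468] [ 0.5263 -0.4462] mid [ 0.5008 -0.4465] ang 0.71
rooffront [ 0.4747 -0.3732] [ 0.5261 -0.3714] mid [ 0.5004 -0.3723] ang 1.99
flareTips [ 0.4653 -0.3512] [ 0.5331 -0.3504] mid [ 0.4992 -0.3508] ang 0.71
floorinner [ 0.4826 -0.3751] [ 0.5195 -0.3741] mid [ 0.501  -0.3746] ang 1.55
```

>>> step_arm --pt "0 0 0 0 0 0.1 10" --pt "0 0 0 0 0 0.18 10" --pt "0 0 -0.005 0.05 -0.1 0.185 10" --pt "0 0 -0.01 0.1 -0.2 0.185 10" --pt "0 0 -0.0195 0.14 -0.3 0.185 10" --pt "0 0 -0.0195 0.14 -0.4 0.185 10" --pt "0 0 -0.0195 0.14 -0.475 0.185 10" --pt "0 0 -0.0195 0.14 -0.475 0.12 10" --pt "0 0 -0.0195 0.14 -0.475 0.06 10" --pt "0 0 -0.0195 0.14 -0.475 0.06 10"

```text
t: 32.12
tcp_pos: [0.4962, -0.2055, 0.0489]
tool_rot: [1.0, 0.008, -0.001, -0.001]
ft_force: [-0.4, 0.7, -2.0]
grip_width: 0.226
```

```bash
python3 -c "
from h import *
edges('s1',range(250,300,8))
z=env.get_state()['tcp_pos'][2]+.0473;Z.update(blade_tail=z,blade_center=z,blade_nose=z)
for n in ('side','top','wrist'): look('s1'+n,['blade_nose','blade_center','blade_tail','sheath_mouth','sheath_stop'],n)"
```

```text
[-0.4  0.7 -2. ] [ 0.08 -0.03  0.  ] [ 0.4962 -0.2055  0.0489] 32.125
250 []
258 []
266 [(280, 43), (355, -48)]
274 [(280, 44), (355, -44)]
282 [(281, 41), (354, -42)]
290 [(281, 40), (354, -42)]
298 [(272, 32), (306, -45), (329, 46), (364, -34)]
tcp [ 0.4968 -0.2057  0.0499] yaw [1.    0.016] t 32.175
blade_nose 0.69 [326.1 253.3] [0.4736 0.053  0.0972]
blade_center 0.66 [353.1 185. ] [ 0.4976 -0.2531  0.0972]
blade_tail 0.61 [345.7 202.5] [ 0.492  -0.1646  0.0972]
sheath_mouth 0.98 [360.  177.9] [ 0.5091 -0.3697  0.045 ]
sheath_stop 0.67 [365.4 164.5] [ 0.514  -0.4479  0.0465]
tcp [ 0.4974 -0.2059  0.0509] yaw [1.    0.016] t 32.475
sheath_mouth 0.55 [446.5 239.7] [ 0.489  -0.3508  0.045 ]
sheath_stop 0.95 [483.8 229.4] [ 0.5056 -0.4357  0.0465]
tcp [ 0.4971 -0.2058  0.0502] yaw [1.    0.016] t 32.775
blade_center 0.57 [316.6 448.1] [ 0.4967 -0.2544  0.0972]
blade_tail 0.71 [317.5 263. ] [ 0.4959 -0.1799  0.0972]
```

>>> step_arm --pt "0 0 0 0 0 -0.08 10" --pt "0 0 0 0 0 -0.12 10" --pt "0 0 0 0 0 -0.12 10" --pt "0 0 0 0.0015 -0.025 -0.12 10" --pt "0 0 0 0.0025 -0.05 -0.12 10" --pt "0 0 0 0.003 -0.075 -0.12 10" --pt "0 0 0 0.0035 -0.1 -0.12 10" --pt "0 0 0 0.004 -0.12 -0.12 10"

```text
t: 34.08
tcp_pos: [0.4986, -0.2546, 0.0022]
tool_rot: [1.0, 0.008, 0.0, 0.0]
ft_force: [0.5, 0.2, -0.0]
grip_width: 0.228
```

```bash
python3 -c "
from h import *
s=env.get_state();print(s['ft_force'].round(1),s['torque'].round(2),s['tcp_pos'].round(4))"
```

```text
[ 0.5  0.2 -0. ] [ 0.02  0.01 -0.01] [ 0.4986 -0.2546  0.0022]
```

>>> step_arm --pt "0 0 0 0.0003 -0.025 0 10" --pt "0 0 0 0.001 -0.05 0 10" --pt "0 0 0 0.0015 -0.075 0 10" --pt "0 0 0 0.002 -0.095 0 10" --pt "0 0 0 0.002 -0.11 0 10" --pt "0 0 0 0.002 -0.12 0 10"

```text
t: 34.83
tcp_pos: [0.4994, -0.3021, 0.0021]
tool_rot: [1.0, 0.008, 0.0, -0.0]
ft_force: [-0.6, -0.5, -1.1]
grip_width: 0.227
```

>>> step_arm --pt "0 0 0 0 0 -0.003 10" --pt "0 0 0 0 0 -0.006 10" --pt "0 0 0 0 0 -0.006 10"

```text
t: 35.2
tcp_pos: [0.4995, -0.3017, -0.0003]
tool_rot: [1.0, 0.008, 0.0, 0.0]
ft_force: [-0.4, 0.2, 0.2]
grip_width: 0.229
```

>>> step_arm --pt "0 0 0 0 -0.006 0 10" --pt "0 0 0 0 -0.012 0 10" --pt "0 0 0 0 -0.018 0 10"

```text
t: 35.58
tcp_pos: [0.4995, -0.3092, -0.0002]
tool_rot: [1.0, 0.008, 0.0, 0.0]
ft_force: [0.4, 0.9, 1.7]
grip_width: 0.228
```

>>> step_arm --pt "0 0 0 0 -0.004 0 10" --pt "0 0 0 0 -0.008 0 10"

```text
t: 35.83
tcp_pos: [0.4992, -0.3113, -0.0003]
tool_rot: [1.0, 0.008, -0.0, -0.001]
ft_force: [3.2, 13.1, 5.9]
grip_width: 0.225
```

>>> step_arm --pt "0 0 0 0 -0.004 0 10" --pt "0 0 0 0 -0.008 0 10"

```text
t: 36.08
tcp_pos: [0.4986, -0.3116, -0.0005]
tool_rot: [1.0, 0.008, -0.002, -0.003]
ft_force: [3.9, 30.2, 11.2]
grip_width: 0.229
```

>>> step_arm --pt "0 0 0 0 0.004 0.002 10" --pt "0 0 0 0 0.004 0.002 10" --pt "0 0 0 0 0.004 0.002 40" --pt "0 0 0 0 0.004 0.002 45" --pt "0 0 0 0 0.004 0.002 45" --pt "0 0 0 0 0.004 0.002 45"

```text
t: 36.83
tcp_pos: [0.4995, -0.3141, 0.0006]
tool_rot: [1.0, 0.008, 0.0, 0.0]
ft_force: [0.4, -1.1, -0.0]
grip_width: 0.526
```

>>> step_arm --pt "0 0 0 0 0 0.1 45" --pt "0 0 0 0 0 0.2 45" --pt "0 0 0 0 0 0.35 45" --pt "0 0 0 0 0 0.4 45" --pt "0 0 0 0 0 0.4 45"

```text
t: 37.45
tcp_pos: [0.4999, -0.3142, 0.162]
tool_rot: [1.0, 0.008, 0.001, 0.001]
ft_force: [0.0, 0.4, -0.2]
grip_width: 0.529
```

```bash
python3 -c "
from h import *
edges('f1',range(100,300,12))
Z.update(blade_tail=.0465,blade_center=.0465,blade_nose=.0465)
for n in ('side','top','wrist'): look('f1'+n,['blade_tail','sheath_mouth','sheath_stop','mount','block','steel_sample_4'],n)"
```

```text
[ 0.   0.4 -0.2] [ 0.02 -0.02  0.04] [ 0.4999 -0.3142  0.162 ] 37.45
100 []
112 []
124 []
136 []
148 []
160 []
172 []
184 []
196 [(298, 35), (333, -39)]
208 [(298, 34), (310, -36), (321, 33), (333, -35)]
220 [(298, 35), (333, -34)]
232 [(299, 32), (333, -33)]
244 [(299, 49), (333, -30)]
256 [(269, 19), (299, 40), (332, -19)]
268 [(269, 19), (278, 16), (300, 16), (355, -20), (364, -19), (428, 47)]
280 [(269, 70), (281, -39), (285, 38), (299, -24), (333, 24), (349, -37), (352, 37), (358, -19), (364, -51), (426, 45)]
292 [(269, 25), (270, 25), (276, 48), (287, -35), (300, -22), (333, 24), (345, 36), (357, -47), (363, -19), (424, 47)]
tcp [ 0.4994 -0.3138  0.1604] yaw [1.    0.016] t 37.5
blade_tail 0.63 [353.1 195.9] [ 0.5007 -0.2685  0.0465]
sheath_mouth 0.58 [360.4 178.2] [ 0.5074 -0.3685  0.045 ]
sheath_stop 0.81 [367.1 166.6] [ 0.5053 -0.4377  0.0465]
mount 0.57 [348.8 296.1] [0.4012 0.0851 0.    ]
block 0.7 [381.8 235.8] [ 0.3829 -0.1719 -0.    ]
steel_sample_4 0.7 [286.5 217.5] [ 0.6738 -0.1588  0.    ]
tcp [ 0.4993 -0.3137  0.1597] yaw [1.    0.016] t 37.85
steel_sample_4 0.79 [346.4 173.7] [ 0.6722 -0.1456  0.    ]
tcp [ 0.4995 -0.3138  0.1605] yaw [1.    0.016] t 38.2
blade_tail 0.81 [319.2 190.2] [ 0.4991 -0.2868  0.0465]
sheath_stop 0.64 [321.3 376.1] [ 0.5033 -0.4352  0.0465]
block 0.62 [171.   60.6] [ 0.3838 -0.1942  0.    ]
steel_sample_4 0.84 [538.2   4.4] [ 0.6647 -0.1451  0.    ]
```

```bash
python3 -c "
from h import *
print(env.job_done())"
```

```text
the job is handed in; nothing more can be done
None
```

I did all the steps in the order asked and handed the job in at about 38 s. The blade was not dropped and is home in the sheath.

- **Slide:** I pressed on the blade and dragged it until its nose stuck out about 50 mm, without lifting it. Before that I probed downward: the fingertips first touched about 33 mm behind where the reported tool point suggested. I used that offset for the rest of the job.
- **Clip:** I pinched the blade near the nose and pushed it in. The first try jammed at about 38 N on the wrist because the blade was slightly low. I backed off and raised it about 2 mm, and it then went under the leaf.
    - **Seating:** I pushed it against the back with about 23 N. After I let go it lay within about 1 mm of the measured seat, but about 1.5° off the clip's direction. When I took the tail I gave a light inward nudge (about 5 N) to square it up, then drew it out.
- **Sheath:** The blade went in freely. It met a hard stop at about 30 N, within 2 mm of the place I had worked out for the stop.
    - **Final position:** After letting go, the wrist camera put the tail end at y = -0.287 m, where about -0.284 was expected. That means about 62–65 mm stick out of the mouth.
    - **Disagreement:** The side camera's network put the tail at -0.2685 m. I trusted the closer wrist view and the stop contact, and did not check it further.
- **Bystanders:** The last pictures show the mount, block and steel sample where they were, within the cameras' usual scatter of 1–2 cm. I did not look at them by eye at the end.

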